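# Extend the telescopic mini-roller to its second stop and hold it ready

## Task

The closed telescopic mini-roller lies across its tray and pole rest: press the orange thumb button on the collar in fully and pull the black handle out along the tube, away from the roller, past the first stop to the second, with the button let go so that it springs out and locks there. Then lift the whole roller level off its rests, at least 10 cm straight up, and finish while still holding it by the handle, extended and locked, with your hand off the button. Leave the other things where they lie.

Things in the scene. Friction and masses are not known exactly. Their poses are not given: they have to be found in the camera images.
- board: plywood paint board, 280 mm wide (x), 660 mm long (y), 12 mm thick, fixed to the table; origin under its centre on the table top. y runs along the pole from roller to butt, x points away from the robot. A tray and a pole rest are fixed on it. Between them 80 mm either side of the pole is free; beyond that lie a flat brush (far side) and a filling knife (robot's side), both under 32 mm high
- tray_notch (a point): middle of the notch in the tray's end wall, where the inner tube lies, on the pole's centre line, 75 mm above the table, 134 mm towards -y of the board's origin; wall 8 mm thick, top 86 mm above the table. Black roller tray: 190 mm wide, 188 mm long, on the -y side of the wall. The notch is open at the top and 20 mm wide
- rest_notch (a point): middle of the notch of the wooden pole rest, in which the handle lies, on the pole's centre line 75 mm above the table, 205 mm towards +y of the board's origin. The rest is 74 mm wide, 18 mm thick, 82 mm high; its notch is 34 mm wide and open at the top
- roller (a point): centre of the cream roller drum (100 mm long across the pole, 36 mm diameter), on the pole's centre line, fixed to the inner tube; y axis along the pole towards the handle, z up. The aluminium inner tube is 16 mm in diameter with lock holes (black dots) every 50 mm; at the second stop two holes are bare between end fitting and collar
- end_fitting (a point): centre of the orange end fitting of the inner tube, 28 mm diameter, 30 mm long, on the centre line. It sits in the tray close behind the end wall (up to 6 mm of play) and catches on it when the pole is pulled towards its butt, so the inner tube stays while the handle is drawn out
- grip (a point): point on the black handle's centre line to hold it by, 55 mm from the button towards the butt; moves with the handle; axes as roller. Handle: straight bar 28 mm wide (x), 26 mm high (z), 290 mm long, from 80 mm before this point (front of the grey collar) to 210 mm behind it. Whole roller 0.3 to 0.5 kg; at the second stop it balances within 65 mm of this point, towards the roller
- button_face (a point): centre of the outer face of the orange thumb button, on the collar's side that faces the robot, 21 mm from the centre line and level with it; x axis = pressing direction. The button is 16 mm along the pole, 14 mm high, stands 7 mm out of the collar's flat side. A finger pad flat on the collar's side over it holds it fully in: pinch the collar across its two sides, 20 N or more
- butt (a point): centre of the butt end of the handle, on the centre line, 265 mm from the button along the pole
- sleeve (a joint): how far the handle is pulled out, m: 0 closed and locked, 0.050 first stop, 0.100 second, 0.150 third, 0.151 end. Slides with about 2.5 N of friction, stays where it is left. With the button let go the pin rides on the tube between stops, snaps into the next hole as the handle is pulled on and stops it hard, 1 to 2 mm of play; a force stop for this needs about 15 N (starting off may read 9 N)
- button (a joint): how far the thumb button is pressed in, m: 0 out (locked), 0.007 flush with the collar, 0.0075 end; the lock pin is free above about 0.0045. Spring: 2 N at the start, 5.5 N when flush. Let go between stops it stays in at about 0.004, and springs out at a stop
- brush: bystander: flat paint brush on the board, 190 mm long, 46 mm wide, 15 mm high; origin at its underside
- knife: bystander: filling knife with blue handle on the board, 175 mm long, 16 mm high; origin at its underside

How it is judged (in metres and radians):
On the way, in this order (a step that is already met when the one before it is completed fails the run):
1. the button is pressed in with the handle still closed (value of joint button above 0.005 m and value of joint sleeve below 0.012 m), for 0.05 s.
2. the handle is drawn out to the second stop and locked there, button out (value of joint sleeve between 0.096 and 0.104 m and value of joint button below 0.0025 m), for 0.2 s.
3. the roller is lifted clear of its rests (height (world z) of grip above 0.155 m and height (world z) of each of roller, butt above 0.125 m), for 0.2 s.
At the end, for the whole second after the job is handed in: handle locked at the second stop (96 to 104 mm out, button less than 2.5 mm in), the grip point more than 155 mm and both ends more than 125 mm above the table, the pole level within 17 degrees, and the gripper still holding the handle with more than 3 N (all of step 2 and all of step 3 and angle between grip's own y axis and vertical between 1.27 and 1.87 rad and contact force between the fingers and sleeve above 3 N); the arm keeps its last pose, push and grip.
It fails at once if another thing on the table is moved more than 3 cm (distance of any of brush, knife, tape, tin, sanding_block, spare_roller from where it was at the start of the episode above 0.03 m).
It also fails if it takes over 48 s, if anything falls off the work surface, if the arm or the gripper's body presses on something with over 40 N, if the wrist force passes 120 N, or if a joint passes its speed limit or range.

## Robot

A 6-joint arm with a two-finger parallel gripper is mounted at the origin on the work surface. World frame = base frame: x ahead of the robot, y to its left, z up, the work surface at z = 0. Lengths are in mm, angles in rad, forces in N, time in s.
With the tool pointing down it reaches from about 300 to 775 mm from the base axis. Payload 14.6 kg.
Tool frame: the origin (TCP) lies between the finger pads; the fingertips stand 19 mm ahead of it and the grasp point (between the pads) is the TCP (manip.tcp_to_tips is the distance from the TCP to the fingertips, in mm); x points along the fingers, z is the direction in which the jaws open and shut, and the axes are right-handed (so a half turn about x gives the same grasp; the last joint's range is limited). The gripper opens to 94 mm and grips with 3 to 60 N. Pads are 16 mm wide; open, the fingers measure 119 mm over their backs; the gripper's body (75 mm by 177 mm) begins 78 mm behind the grasp point.
Start: joints at [1.11, 0.3, 1.521, -0, 1.321, -0.067], TCP at [211.032, 507.893, 193.646] pointing down, gripper open.
Joint ranges: [-3.03, 3.03], [-0.79, 2.21], [0.23, 2.52], [-1.04, 4.18], [0, 3.07], [-2.55, 2.55]. Speed limits (rad/s): [2.22, 2.22, 2.57, 3.14, 3.14, 3.14].

## Interface

Orientations are given as [roll, pitch, yaw] about the fixed x, y, z axes, in that order (R = Rz(yaw) Ry(pitch) Rx(roll)).
In Python, from cell import manip gives the robot as it stands.
- The arm moves only by the tool jog_arm, never from a script. Its argument "moves" is a list that holds one entry, the list of rows, each a list of 6 numbers: the shift along the world's x, y, z in mm, then the turn, a rotation vector about the world's x, y, z in degrees. In form: [[[dx, dy, dz, wx, wy, wz], ...]]. A call has 1 to 5 rows; each row shifts and turns the pose as measured when the row begins; what a row does not reach is not made up. A row lasts 1/10 s, in which the tool goes at most 50 mm and 8.59 degrees, less where a joint would pass 70% of its speed; a pose out of reach is approached as far as the arm can. A call is refused whole if a number of a shift passes 50 or a number of a turn 8.59, either way. A call with a gripper value outside its range is refused whole. "gripper" is the opening, from -1 (shut) to 1 (fully open), set as the call begins (left out, the last holds). The fingers move at their own pace and stop on an object; "squeeze" is the grip in N (left out, the last holds). Time passes only in rows, so rows that do not move let the fingers close. It gives the time, the measured TCP pose, the force and the opening at its end, in the units of the state.
- manip.read_state(): the state, without advancing time (a new reading comes with each control period).
- manip.camera(name): name is "scene" or "top" or "wrist"; returns (picture, depth): 480x640x3 uint8, blue, green, red; 480x640 float32, mm along the optical axis (not along the pixel's ray), 0 where there is no reading.
- manip.camera_params(name): a dict with "fx", "fy", "cx", "cy" (pixels), "rvec" (rotation vector, rad) and "tvec" (3), from world to camera coordinates, as OpenCV has them. Camera axes: x right, y down, z forward; pixel columns grow to the right and rows downward; lengths in mm; the calibration is good to about 2 mm. The wrist camera is an equidistant fisheye: a pixel r from the principal point sees the ray r / f radians off the axis. A picture is of the moment at which its call begins: read the wrist's pose just before it. camera_params takes no time and is no camera call; for the wrist camera it gives the pose at the moment of the call.
- manip.sign_off(): hands the job in, once; it reports no verdict.
The state is a dict: "clock": time; "joints": joint angles; "qd": joint speeds; "effort": joint torques, N m; "eef_pos": TCP position; "eef_rot": TCP orientation; "wrist_force": force on the tool from outside, world axes, zero at the start; "moment": the same for the moment, N m; "finger_gap": finger opening in mm.
Only numpy, scipy, OpenCV 4.12 (cv2) and the standard library are available. Lean on these libraries where they do the work, as an engineer would, in place of code of your own. Each camera call takes 0.05 s, during which the arm holds its last target. There are 200 camera calls.

## Working session

There is one attempt and no reset: what is moved stays moved. The work goes in short steps, Python scripts to look and compute and a tool call to move; the robot and the scene stay as the last step left them, time stands still between calls to the robot, and variables do not carry over. Pictures are saved under pics/ and viewed, about 8 in all and at most 12, crops included, and the job is handed in when it is done.

Besides the shell and the picture viewer there is one more tool, called after "Request:" as name(argument=value, ...), one argument or row to a line, values as JSON. jog_arm: Moves the arm, as the interface text tells. Its arguments: {"type":"object","properties":{"moves":{"type":"array","items":{"type":"array","items":{"type":"array","items":{"type":"number"}}}},"gripper":{"type":"number"},"squeeze":{"type":"number"}},"required":["moves"]}

```bash
ls; mkdir -p pics; python3 - <<'E'
from cell import manip
import cv2,pickle
s=manip.read_state();print(s)
for n in("scene","top"):
    im,d=manip.camera(n);p=manip.camera_params(n);print(n,p)
    cv2.imwrite(f"pics/{n}0.png",im);pickle.dump((im,d,p),open(f"{n}0.pkl","wb"))
E
```

```text
pics
{'clock': 0.0, 'joints': array([ 1.11041422e+00,  3.00466178e-01,  1.52156374e+00, -9.57187823e-06,
        1.32073897e+00, -6.66072143e-02]), 'qd': array([ 6.68780921e-05, -2.03088015e-03,  5.53691514e-04, -1.52523898e-03,
        7.15183386e-04, -1.22974297e-03]), 'effort': array([-2.13575629e-03, -5.31803477e+01, -3.52739561e+01,  7.07559334e-02,
        2.43383349e-02, -8.02764430e-05]), 'eef_pos': array([210.90638614, 507.65164709, 193.09638538]), 'eef_rot': array([ 3.08286755,  1.56962006, -2.02329395]), 'wrist_force': array([-0.27640554,  0.45836018, -0.90688249]), 'moment': array([ 0.02437479, -0.0150566 , -0.01222827]), 'finger_gap': 94.07460923816895}
scene {'fx': 591.0105417317052, 'fy': 591.0105417317052, 'cx': 321.11004953835834, 'cy': 238.02253190050095, 'rvec': array([ 1.20697473,  2.39805677, -0.90114853]), 'tvec': array([ 329.28297105, -292.74517718, 1455.68969514])}
top {'fx': 573.7462853884319, 'fy': 573.7462853884319, 'cx': 317.18723346860315, 'cy': 237.23370611663668, 'rvec': array([ 2.11739786, -2.08725022,  0.23471758]), 'tvec': array([  27.05223573,  592.0082064 , 1030.20412801])}
```

View pics/scene0.png

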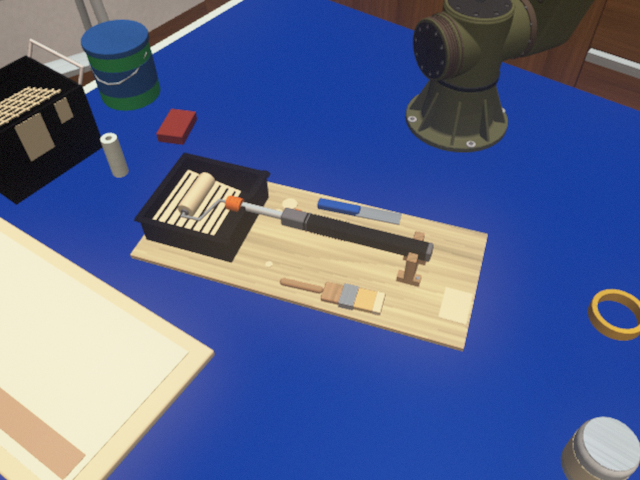

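View pics/top0.png

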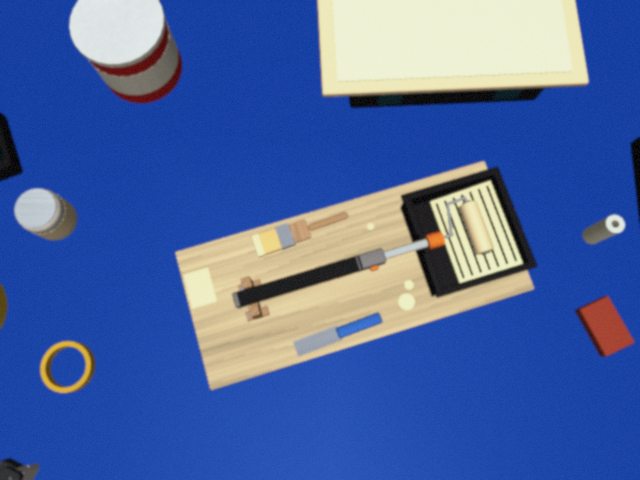

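The scene view shows the pole with its roller in the tray. In the top view the pole runs from the butt at (238,299), with the collar at (371,258) and the button at (374,267), to the orange end fitting at (436,240).

```bash
cat > h.py <<'E'
import numpy as np,cv2
def cast(p,uv,z):
    R=cv2.Rodrigues(p["rvec"])[0];c=-R.T@p["tvec"]
    K=np.array([[p["fx"],0,p["cx"]],[0,p["fy"],p["cy"]],[0,0,1]])
    uv=np.atleast_2d(np.asarray(uv,float))
    r=(R.T@np.linalg.inv(K)@np.c_[uv,np.ones(len(uv))].T).T
    return c+r*((z-c[2])/r[:,2])[:,None]
E
python3 - <<'E'
from h import *
import pickle
im,d,p=pickle.load(open("top0.pkl","rb"))
hsv=cv2.cvtColor(im,cv2.COLOR_BGR2HSV)
o=((hsv[...,0]<14)&(hsv[...,1]>190)&(hsv[...,2]>120)).astype(np.uint8);o[:150]=0;o[290:]=0;o[:,:340]=0;o[:,460:]=0
n,l,st,ce=cv2.connectedComponentsWithStats(o)
for i in range(1,n):
    if st[i][4]>8: print(st[i],ce[i],cast(p,ce[i],75).round(1),cast(p,ce[i],89).round(1))
k=(hsv[...,2]<60).astype(np.uint8);k[:,:228]=0;k[:,362:]=0;k[:250]=0;k[320:]=0
n,l,st,ce=cv2.connectedComponentsWithStats(k);i=1+st[1:,4].argmax()
ys,xs=np.nonzero(l==i);print(st[i])
W=cast(p,np.c_[xs,ys],88)[:,:2];r=cv2.minAreaRect(W.astype(np.float32));print(r);print(cv2.boxPoints(r).round(1))
m=W.mean(0);u=np.linalg.svd(W-m,full_matrices=False)[2][0];print(m,u,np.degrees(np.arctan2(u[1],u[0])))
R=cv2.Rodrigues(p["rvec"])[0];print("cam",-R.T@p["tvec"])
for uv in [(371,258),(300,280)]: 
    c=-R.T@p["tvec"];q=cast(p,uv,0)[0];dd=d[uv[1],uv[0]];D=(R@q+p["tvec"])[2];print(uv,c+(q-c)*dd/D)
E
```

```text
[427 232  17  17 162] [434.59259259 239.70987654] [[ 588. -187.   75.]] [[ 584.8 -184.1   89. ]]
[ 238  258  121   48 1654]
((504.2222595214844, 69.76012420654297), (26.92510986328125, 225.97210693359375), 17.897680282592773)
[[456.7 173.1]
 [526.1 -41.9]
 [551.8 -33.6]
 [482.3 181.4]]
[503.13864643  70.74310404] [ 0.30543125 -0.95221413] -72.21588917433215
cam [ 348.15520666   32.2039674  1135.90357946]
(371, 258) [548.55079975 -65.06527822  87.96168281]
(300, 280) [505.68774993  66.02121937  86.35079012]
```

```bash
cat >> h.py <<'E'
from scipy.spatial.transform import Rotation as Ro
U=np.array([-.306,.952,0]);X=np.array([.952,.306,0])
def err(s):
    R=Ro.from_euler("xyz",s["eef_rot"]).as_matrix()
    z=X if R[:,2]@X>0 else -X
    T=np.c_[[0,0,-1],np.cross(z,[0,0,-1]),z]
    return np.degrees(Ro.from_matrix(T@R.T).as_rotvec()).round(2)
E
python3 - <<'E'
from h import *
from cell import manip
s=manip.read_state();R=Ro.from_euler("xyz",s["eef_rot"]).as_matrix();print(R.round(3),err(s),np.array([547,-65,190])-s["eef_pos"])
p=manip.camera_params("wrist");Rc=cv2.Rodrigues(p["rvec"])[0];print(-Rc.T@p["tvec"],Rc.round(2))
E
```

```text
[[-0.    -0.923  0.384]
 [-0.001  0.384  0.923]
 [-1.     0.    -0.001]] [ 4.000e-02 -5.000e-02 -4.962e+01] [ 336.07152161 -572.67410976   -3.13957859]
[139.63083609 536.91837691 384.63892276] [[ 0.38  0.92 -0.  ]
 [ 0.89 -0.37  0.26]
 [ 0.24 -0.1  -0.96]]
```

Request:
jog_arm(
  moves=[
    [[22,-38,0,0,0,-3.4],[22,-38,0,0,0,-3.4],[22,-38,0,0,0,-3.4],[22,-38,0,0,0,-3.4],[22,-38,0,0,0,-3.4]],
  ],
  gripper=1,
  squeeze=30,
)

```text
clock: 0.6
eef_pos: [320.5, 313.4, 190.8]
eef_rot: [2.974, 1.566, -2.432]
wrist_force: [0.9, 0.4, 0.6]
finger_gap: 94.0
```

Request:
jog_arm(
  moves=[
    [[22,-38,0,0,0,-3.4],[22,-38,0,0,0,-3.4],[22,-38,0,0,0,-3.4],[22,-38,0,0,0,-3.4],[22,-38,0,0,0,-3.4]],
  ],
)

```text
clock: 1.1
eef_pos: [432.6, 114.6, 190.5]
eef_rot: [2.959, 1.566, -2.755]
wrist_force: [0.6, 1.2, 0.4]
finger_gap: 94.1
```

Request:
jog_arm(
  moves=[
    [[22,-38,0,0,0,-3.4],[22,-38,0,0,0,-3.4],[22,-38,0,0,0,-3.4],[22,-38,0,0,0,-3.4],[22,-38,0,0,0,-3.4]],
  ],
)

```text
clock: 1.6
eef_pos: [545.1, -84.9, 189.8]
eef_rot: [2.859, 1.565, 3.117]
wrist_force: [0.6, 1.4, 0.3]
finger_gap: 94.2
```

```bash
python3 - <<'E'
from h import *
from cell import manip
import pickle
s=manip.read_state();p=manip.camera_params("wrist");im,d=manip.camera("wrist")
pickle.dump((im,d,p,s),open("w1.pkl","wb"));cv2.imwrite("pics/w1.png",im);print(s["eef_pos"],err(s),p["fx"],p["cx"],p["cy"])
E
```

```text
[545.05612581 -84.85787048 189.76800474] [ 0.   -0.33  3.01] 371.64829954431775 316.54488555963627 237.42099020960143
```

View pics/w1.png

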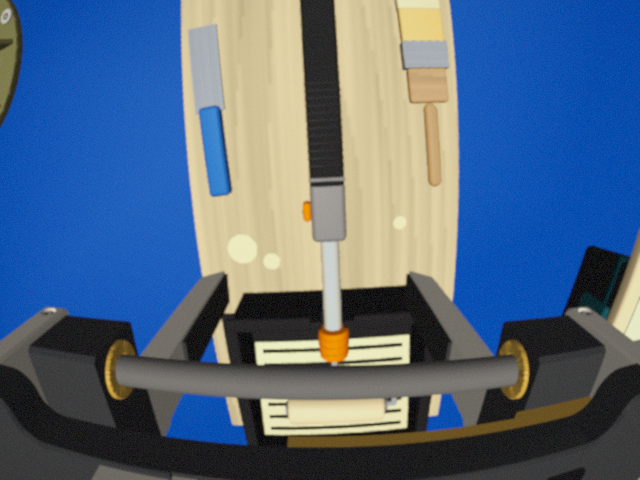

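The wrist view shows the button at (307,211), the collar at (328,210), the tube at (332,285) and the end fitting at (333,343). I'll cast those points through the fisheye model.

```bash
cat >> h.py <<'E'
def wcast(p,uv,z):
    K=np.array([[p["fx"],0,p["cx"]],[0,p["fy"],p["cy"]],[0,0,1]])
    n=cv2.fisheye.undistortPoints(np.asarray(uv,float).reshape(-1,1,2),K,np.zeros(4)).reshape(-1,2)
    R=cv2.Rodrigues(p["rvec"])[0];c=-R.T@p["tvec"];r=np.c_[n,np.ones(len(n))]@R
    return c+r*((z-c[2])/r[:,2])[:,None]
E
python3 - <<'E'
from h import *
import pickle
im,d,p,s=pickle.load(open("w1.pkl","rb"))
hsv=cv2.cvtColor(im,cv2.COLOR_BGR2HSV)
o=((hsv[...,0]<16)&(hsv[...,1]>180)&(hsv[...,2]>100)).astype(np.uint8);o[:150]=0;o[365:]=0;o[:,:290]=0;o[:,360:]=0
n,l,st,ce=cv2.connectedComponentsWithStats(o)
for i in range(1,n):
    if st[i][4]>15: print(st[i],ce[i].round(1),wcast(p,ce[i],79).round(1),wcast(p,ce[i],86).round(1))
g=((hsv[...,1]<60)&(hsv[...,2]>80)&(hsv[...,2]<190)).astype(np.uint8)
g=cv2.morphologyEx(g,cv2.MORPH_OPEN,np.ones((3,3)))
for v in (195,205,215,225,232):
    x=np.nonzero(g[v,300:360])[0]+300;W=wcast(p,[[x.min()-.5,v],[x.max()+.5,v]],88);print(v,x.min(),x.max(),W.mean(0).round(1),np.linalg.norm(W[1]-W[0]).round(1))
k=hsv[...,2]<60
for v in (20,60,100,140,170):
    x=np.nonzero(k[v,290:360])[0]+290;W=wcast(p,[[x.min()-.5,v],[x.max()+.5,v]],88);print(v,W.mean(0).round(1),np.linalg.norm(W[1]-W[0]).round(1))
E
```

```text
[318 325  31  19 129] [333.4 332.2] [[ 584.  -175.3   79. ]] [[ 582.6 -171.5   86. ]]
195 310 344 [544.  -52.8  88. ] 27.9
205 312 344 [546.9 -60.4  88. ] 26.5
215 312 344 [549.  -68.3  88. ] 26.6
225 312 345 [551.6 -76.2  88. ] 27.6
232 312 345 [553.1 -81.9  88. ] 27.7
20 [500.6  82.5  88. ] 24.3
60 [510.8  50.1  88. ] 24.1
100 [521.   19.2  88. ] 24.8
140 [530.7 -11.   88. ] 25.0
170 [538.  -33.6  88. ] 24.4
```

```bash
python3 - <<'E'
from h import *
import pickle
im,d,p,s=pickle.load(open("w1.pkl","rb"));t,_,pt=pickle.load(open("top0.pkl","rb"))
def f(im,a,b,c,e):
    h=cv2.cvtColor(im,cv2.COLOR_BGR2HSV)[b:e,a:c].astype(int);m=((h[...,0]<18)&(h[...,1]>140)&(h[...,2]>100))
    y,x=np.nonzero(m);print(x.min()+a,x.max()+a,y.min()+b,y.max()+b,len(x));return [x.mean()+a,y.mean()+b]
A=wcast(p,[f(im,296,195,312,228)],80)[0];B=cast(pt,f(t,366,263,382,274),80)[0]
O=np.array([549,-68.3,0])
for q in (A,B,wcast(p,[[328,240]],88)[0],cast(pt,[[384,254]],88)[0],cast(pt,[[358,262]],88)[0]): print(q.round(1),"along",((q-O)@U).round(1),"across",((q-O)@X).round(1))
E
```

```text
303 310 202 220 56
370 377 265 270 28
[531.6 -70.5  80. ] along 3.2 across -17.2
[532.3 -71.2  80. ] along 2.3 across -16.8
[554.5 -88.5  88. ] along -20.9 across -0.9
[556.5 -89.3  88. ] along -22.3 across 0.7
[540.6 -40.9  88. ] along 28.6 across 0.4
```

Request:
jog_arm(
  moves=[
    [[3,19,-10,0,-0.3,3],[0,0,-30,0,0,0],[0,0,-30,0,0,0],[0,0,-25,0,0,0],[0,0,0,0,0,0]],
  ],
)

```text
clock: 2.15
eef_pos: [549.1, -68.3, 88.2]
eef_rot: [2.927, 1.568, -3.046]
wrist_force: [-0.4, -0.3, -0.6]
finger_gap: 93.9
```

```bash
python3 - <<'E'
from h import *
from cell import manip
s=manip.read_state();print(s["eef_pos"],err(s),np.array([548.1,-65.5,75])-s["eef_pos"],s["wrist_force"])
E
```

```text
[549.11042795 -68.26134686  88.2065118 ] [ 0.01 -0.14  0.04] [ -1.01042795   2.76134686 -13.2065118 ] [-0.40580015 -0.3202325  -0.63778808]
```

Next I move down to pole height and close the pads on the collar.

Request:
jog_arm(
  moves=[
    [[-1,3,-13,0,0,0],[0,0,0,0,0,0]],
  ],
)

```text
clock: 2.35
eef_pos: [548.1, -63.6, 75.3]
eef_rot: [2.905, 1.569, -3.065]
wrist_force: [-0.7, -0.2, 0.4]
finger_gap: 93.9
```

Request:
jog_arm(
  moves=[
    [[0,0,0,0,0,0],[0,0,0,0,0,0],[0,0,0,0,0,0],[0,0,0,0,0,0],[0,0,0,0,0,0]],
  ],
  gripper=-1,
  squeeze=30,
)

```text
clock: 2.85
eef_pos: [549.8, -63.4, 78.7]
eef_rot: [-0.646, 1.567, -0.331]
wrist_force: [-0.3, -0.1, -1.0]
finger_gap: 57.0
```

Request:
jog_arm(
  moves=[
    [[0,0,0,0,0,0],[0,0,0,0,0,0],[0,0,0,0,0,0],[0,0,0,0,0,0],[0,0,0,0,0,0]],
  ],
)

```text
clock: 3.35
eef_pos: [549.8, -63.6, 78.9]
eef_rot: [-0.638, 1.567, -0.324]
wrist_force: [0.8, 0.4, 0.3]
finger_gap: 17.7
```

```bash
python3 - <<'E'
from h import *
from cell import manip
import pickle
s=manip.read_state();p=manip.camera_params("wrist");im,d=manip.camera("wrist")
pickle.dump((im,d,p,s),open("w2.pkl","wb"));cv2.imwrite("pics/w2.png",im);print(s,err(s))
E
```

```text
{'clock': 3.35, 'joints': array([-1.81043709e-01,  4.26146760e-01,  1.63324712e+00, -5.76047105e-04,
        1.07867018e+00, -4.94649643e-01]), 'qd': array([-0.00142548,  0.00186326,  0.00058134,  0.00012771,  0.00073826,
       -0.00079546]), 'effort': array([-5.56892119e-03, -5.63381302e+01, -3.13194215e+01,  4.97050071e-02,
        4.03833250e-02,  3.58946900e-04]), 'eef_pos': array([549.82494556, -63.58201131,  78.86309273]), 'eef_rot': array([-0.637816  ,  1.56723133, -0.32393878]), 'wrist_force': array([0.82623642, 0.41428254, 0.2860832 ]), 'moment': array([-0.02742249,  0.05374676, -0.00119763]), 'finger_gap': 17.654359714620423} [ 0.07  0.19 -0.16]
```

View pics/w2.png

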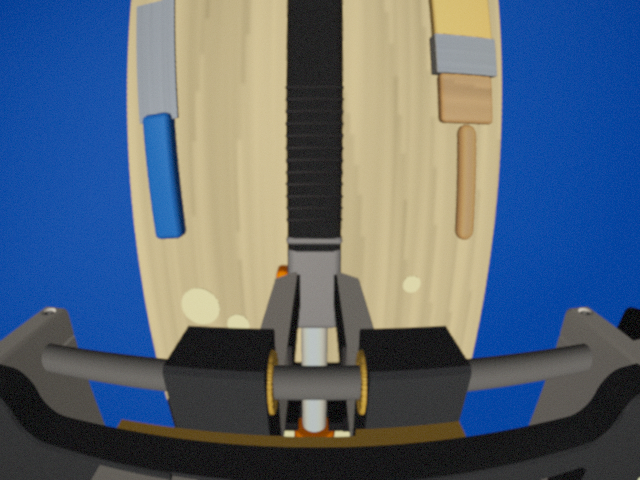

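```bash
python3 - <<'E'
from h import *
import pickle
im,d,p,s=pickle.load(open("w2.pkl","rb"))
R=cv2.Rodrigues(p["rvec"])[0];c=-R.T@p["tvec"];print("cam",c,s["eef_pos"])
K=np.array([[p["fx"],0,p["cx"]],[0,p["fy"],p["cy"]],[0,0,1]])
O=np.array([548.1,-65.5,75])
def P(u,v):
    n=cv2.fisheye.undistortPoints(np.array([[[u,v]]],float),K,np.zeros(4))[0,0]
    q=c+(np.r_[n,1]*d[v,u])@R;return np.r_[(q-O)@X,(q-O)@U,q[2]].round(1)
for uv in [(290,283),(282,300),(278,315),(346,283),(355,300),(362,315),(315,250),(315,290),(318,315),(315,340),(315,200),(282,271),(240,200),(315,365)]: print(uv,d[uv[1],uv[0]],P(*uv))
cv2.imwrite("pics/w2c.png",cv2.resize(im[230:360,230:400],None,fx=4,fy=4))
E
```

```text
cam [524.93339599   9.19756712 270.19228501] [549.82494556 -63.58201131  78.86309273]
(290, 283) 176.42458 [-11.2  10.1 105.9]
(282, 300) 156.18147 [-13.2  10.9 126.7]
(278, 315) 143.82283 [-13.8  10.3 139.7]
(346, 283) 174.9389 [ 15.5  10.8 107.4]
(355, 300) 156.78577 [ 17.9  10.7 126.3]
(362, 315) 143.32724 [ 19.3  10.7 140.2]
(315, 250) 189.84239 [ 0.7 21.4 88.9]
(315, 290) 196.76057 [ 0.8 -1.2 88. ]
(318, 315) 200.19702 [  2.5 -16.   88.5]
(315, 340) 209.8172 [  0.8 -35.   83.8]
(315, 200) 183.13306 [ 0.7 47.2 88.8]
(282, 271) 201.66727 [-17.3   6.7  80.7]
(240, 200) 259.52716 [-52.7  34.5  12.8]
(315, 365) 80.3099 [  0.8  29.1 200.4]
```

View pics/w2c.png

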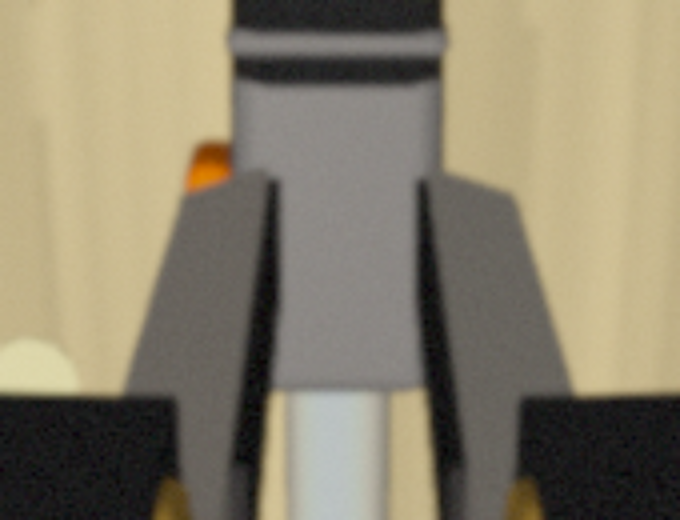

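```bash
python3 - <<'E'
from h import *
from cell import manip
import pickle
print(manip.tcp_to_tips,[a for a in dir(manip) if a[0]!='_'])
for f in("w1","w2"):
    im,d,p,s=pickle.load(open(f+".pkl","rb"))
    R=cv2.Rodrigues(p["rvec"])[0];c=-R.T@p["tvec"];K=np.array([[p["fx"],0,p["cx"]],[0,p["fy"],p["cy"]],[0,0,1]])
    v,u=np.mgrid[200:330:1,150:480:1];n=cv2.fisheye.undistortPoints(np.stack([u,v],-1).reshape(-1,1,2).astype(float),K,np.zeros(4)).reshape(-1,2)
    dd=d[200:330,150:480].ravel();q=c+(np.c_[n,np.ones(len(n))]*dd[:,None])@R;r=q-s["eef_pos"]
    a=np.c_[r@X,r@U,r[:,2]];ok=(dd>0)&(a[:,2]>(-80 if f=="w1" else 12));a=a[ok]
    for sgn in(-1,1):
        b=a[a[:,0]*sgn>3]; b=b[b[:,2].argsort()][:400:40];print(f,sgn,b.round(1).tolist())
E
```

```text
19.0 ['Unreachable', 'camera', 'camera_params', 'read_state', 'sign_off', 'tcp_to_tips']
w1 -1 [[-47.5, 7.5, 12.4], [-48.6, 11.8, 14.6], [-47.1, 3.9, 16.2], [-47.6, -2.3, 17.8], [-47.1, 2.9, 19.2], [-47.5, -2.2, 20.4], [-48.6, 10.2, 21.9], [-47.7, -3.4, 22.8], [-49.9, 11.6, 24.2], [-53.8, 12.2, 25.3]]
w1 1 [[48.0, 4.7, 11.6], [51.7, 6.5, 14.1], [47.1, 4.7, 15.9], [49.9, 6.2, 17.3], [53.3, 6.4, 18.6], [46.8, -1.9, 20.1], [56.8, 6.6, 21.2], [46.3, -2.5, 22.4], [57.8, 6.4, 23.5], [46.4, -4.8, 24.8]]
w2 -1 [[-10.2, 7.7, 12.1], [-9.1, 3.1, 15.8], [-11.0, 9.3, 17.7], [-9.1, -4.7, 19.8], [-13.8, 8.7, 21.4], [-13.1, 9.0, 23.6], [-18.8, 9.3, 25.7], [-11.0, 7.4, 27.3], [-13.8, 9.5, 28.7], [-9.6, -4.1, 30.0]]
w2 1 [[9.3, 8.1, 12.9], [10.1, 9.4, 16.3], [8.4, -7.1, 18.3], [14.9, 9.1, 19.8], [12.8, 8.9, 21.9], [10.7, 9.3, 24.1], [17.8, 9.5, 26.1], [8.2, 0.9, 27.9], [13.6, 9.8, 29.3], [15.0, 9.4, 30.7]]
```

The fingers shut above the collar. Wrist depth puts the fingertips 12 mm above the reported TCP instead of 19 mm below it, so the reported TCP height reads about 31 mm off. The same view puts the collar top at 88 and the board at 12.8, both correct. I'll reopen, recentre and go down by the measured tips.

Request:
jog_arm(
  moves=[
    [[0,0,6,0,0,0],[0,0,0,0,0,0],[0,0,0,0,0,0],[0,0,0,0,0,0],[0,0,0,0,0,0]],
  ],
  gripper=1,
)

```text
clock: 3.9
eef_pos: [549.9, -63.6, 85.6]
eef_rot: [-0.627, 1.567, -0.313]
wrist_force: [0.4, 0.6, 0.1]
finger_gap: 50.3
```

Request:
jog_arm(
  moves=[
    [[0,0,0,0,0,0],[0,0,0,0,0,0],[0,0,0,0,0,0],[0,0,0,0,0,0]],
  ],
)

```text
clock: 4.3
eef_pos: [549.8, -63.6, 85.4]
eef_rot: [-0.637, 1.567, -0.323]
wrist_force: [0.1, -0.3, -0.2]
finger_gap: 82.0
```

```bash
cat >> h.py <<'E'
O=np.array([548.1,-65.5,75])
def rel(s):
    r=s["eef_pos"]-O;return dict(t=round(s["clock"],2),across=round(r@X,1),along=round(r@U,1),z=round(s["eef_pos"][2],1),rot=err(s),F_al=round(s["wrist_force"]@U,1),F=s["wrist_force"].round(1),gap=round(s["finger_gap"],1))
E
python3 -c "
from h import *
from cell import manip
print(rel(manip.read_state()))"
```

```text
{'t': 4.3, 'across': np.float64(2.2), 'along': np.float64(1.3), 'z': np.float64(85.4), 'rot': array([ 0.06,  0.19, -0.16]), 'F_al': np.float64(-0.3), 'F': array([ 0.1, -0.3, -0.2]), 'gap': 82.0}
```

Now down to a reported z of about 46, stopping partway to watch for contact.

Request:
jog_arm(
  moves=[
    [[-1,-2,0,0,0,0],[0,0,-15,0,0,0],[0,0,-10,0,0,0],[0,0,0,0,0,0]],
  ],
)

```text
clock: 4.7
eef_pos: [548.8, -66.0, 59.8]
eef_rot: [-0.627, 1.567, -0.313]
wrist_force: [-0.1, -0.6, -0.1]
finger_gap: 94.1
```

Request:
jog_arm(
  moves=[
    [[0,0,-10,0,0,0],[0,0,-4,0,0,0],[0,0,0,0,0,0]],
  ],
)

```text
clock: 5.0
eef_pos: [549.0, -66.1, 45.2]
eef_rot: [-0.621, 1.566, -0.307]
wrist_force: [0.0, -0.4, -0.2]
finger_gap: 93.9
```

```bash
python3 -c "
from h import *
from cell import manip
print(rel(manip.read_state()))"
```

```text
{'t': 5.0, 'across': np.float64(0.7), 'along': np.float64(-0.9), 'z': np.float64(45.2), 'rot': array([ 0.08,  0.25, -0.16]), 'F_al': np.float64(-0.4), 'F': array([ 0. , -0.4, -0.2]), 'gap': 93.9}
```

Request:
jog_arm(
  moves=[
    [[0,0,0,0,0,0],[0,0,0,0,0,0],[0,0,0,0,0,0],[0,0,0,0,0,0],[0,0,0,0,0,0]],
  ],
  gripper=-1,
  squeeze=30,
)

```text
clock: 5.5
eef_pos: [549.5, -66.2, 46.1]
eef_rot: [-0.592, 1.565, -0.278]
wrist_force: [-0.2, -0.7, -0.6]
finger_gap: 57.7
```

Request:
jog_arm(
  moves=[
    [[0,0,0,0,0,0],[0,0,0,0,0,0],[0,0,0,0,0,0],[0,0,0,0,0,0],[0,0,0,0,0,0]],
  ],
)

```text
clock: 6.0
eef_pos: [549.3, -66.4, 46.2]
eef_rot: [-0.636, 1.565, -0.322]
wrist_force: [-0.8, -1.1, 0.4]
finger_gap: 27.6
```

```bash
python3 -c "
from h import *
from cell import manip
print(rel(manip.read_state()))"
```

```text
{'t': 6.0, 'across': np.float64(0.9), 'along': np.float64(-1.2), 'z': np.float64(46.2), 'rot': array([ 0.1 ,  0.31, -0.15]), 'F_al': np.float64(-0.9), 'F': array([-0.8, -1.1,  0.4]), 'gap': 27.6}
```

The gap of 27.6 mm means the pads are on the collar with the button in. Pulling along the pole now.

Request:
jog_arm(
  moves=[
    [[0,0,0,0,0,0],[-2,6,0,0,0,0],[-3,9.5,0,0,0,0],[-3,9.5,0,0,0,0],[-3,9.5,0,0,0,0]],
  ],
)

```text
clock: 6.5
eef_pos: [538.0, -30.7, 46.2]
eef_rot: [-0.746, 1.563, -0.434]
wrist_force: [1.4, -3.6, -2.0]
finger_gap: 27.7
```

```bash
python3 -c "
from h import *
from cell import manip
print(rel(manip.read_state()))"
```

```text
{'t': 6.5, 'across': np.float64(1.0), 'along': np.float64(36.2), 'z': np.float64(46.2), 'rot': array([ 0.18,  0.38, -0.08]), 'F_al': np.float64(-3.8), 'F': array([ 1.4, -3.6, -2. ]), 'gap': 27.7}
```

Request:
jog_arm(
  moves=[
    [[-3,9.5,0,0,0,0],[-3,9.5,0,0,0,0],[-3,9.5,0,0,0,0],[-3,9.5,0,0,0,0],[0,0,0,0,0,0]],
  ],
)

```text
clock: 7.0
eef_pos: [524.0, 12.8, 46.2]
eef_rot: [-0.739, 1.564, -0.424]
wrist_force: [-1.0, 1.4, -0.5]
finger_gap: 27.5
```

```bash
python3 - <<'E'
from h import *
from cell import manip
import pickle
print(rel(manip.read_state()))
im,d=manip.camera("top");cv2.imwrite("pics/t2.png",cv2.resize(im[200:320,220:480],None,fx=3,fy=3))
E
```

```text
{'t': 7.0, 'across': np.float64(1.0), 'along': np.float64(81.9), 'z': np.float64(46.2), 'rot': array([ 0.15,  0.34, -0.19]), 'F_al': np.float64(1.7), 'F': array([-1. ,  1.4, -0.5]), 'gap': 27.5}
```

View pics/t2.png

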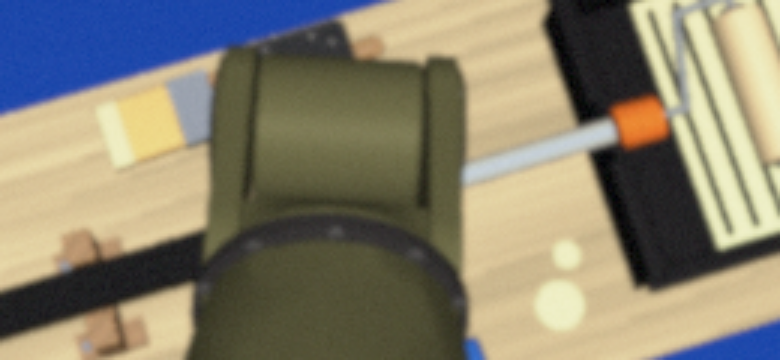

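The tube has moved about 2 mm (end fitting now near pixel (433,241)), so the sleeve is at roughly 80 mm, between the stops. I'll let go, shift 55 mm to the grip point and take the handle there.

Request:
jog_arm(
  moves=[
    [[0,0,0,0,0,0],[0,0,0,0,0,0],[0,0,0,0,0,0],[0,0,0,0,0,0],[0,0,0,0,0,0]],
  ],
  gripper=1,
)

```text
clock: 7.55
eef_pos: [524.3, 12.2, 46.2]
eef_rot: [-0.625, 1.565, -0.312]
wrist_force: [1.0, 0.2, 0.1]
finger_gap: 64.4
```

Request:
jog_arm(
  moves=[
    [[0,0,0,0,0,0],[-4,13,0,0,0,0],[-6,18.5,0,0,0,0],[-6,18.5,0,0,0,0],[0,0,0,0,0,0]],
  ],
)

```text
clock: 8.05
eef_pos: [507.0, 65.3, 46.1]
eef_rot: [-0.587, 1.565, -0.275]
wrist_force: [0.1, -0.1, -0.8]
finger_gap: 94.1
```

```bash
python3 - <<'E'
from h import *
from cell import manip
import pickle
s=manip.read_state();print(rel(s));p=manip.camera_params("wrist");im,d=manip.camera("wrist")
pickle.dump((im,d,p,s),open("w3.pkl","wb"));cv2.imwrite("pics/w3.png",im)
E
```

```text
{'t': 8.05, 'across': np.float64(0.9), 'along': np.float64(137.1), 'z': np.float64(46.1), 'rot': array([ 0.09,  0.33, -0.05]), 'F_al': np.float64(-0.1), 'F': array([ 0.1, -0.1, -0.8]), 'gap': 94.1}
```

View pics/w3.png

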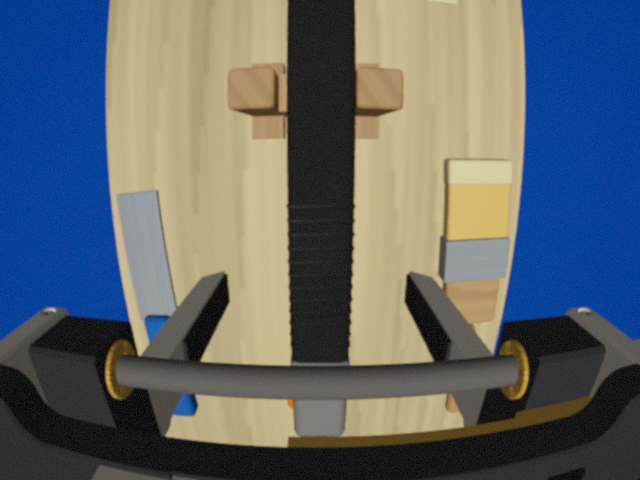

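The view shows the open fingers (tips at (226,275) and (408,275)) straddling the ribbed handle (centre column about 321). The collar and button are about 55 mm away towards the roller. I'll close on the handle.

Request:
jog_arm(
  moves=[
    [[0,0,0,0,0,0],[0,0,0,0,0,0],[0,0,0,0,0,0],[0,0,0,0,0,0],[0,0,0,0,0,0]],
  ],
  gripper=-1,
  squeeze=50,
)

```text
clock: 8.6
eef_pos: [507.8, 63.1, 46.2]
eef_rot: [-0.614, 1.564, -0.304]
wrist_force: [-0.1, 0.1, -0.6]
finger_gap: 57.3
```

Request:
jog_arm(
  moves=[
    [[0,0,0,0,0,0],[0,0,0,0,0,0],[0,0,0,0,0,0],[0,0,0,0,0,0],[0,0,0,0,0,0]],
  ],
)

```text
clock: 9.1
eef_pos: [508.1, 62.9, 46.3]
eef_rot: [-0.591, 1.564, -0.281]
wrist_force: [0.4, -0.7, -1.3]
finger_gap: 27.4
```

Request:
jog_arm(
  moves=[
    [[-1.5,5,0,0,0,0],[-1.5,5,0,0,0,0]],
  ],
)

```text
clock: 9.3
eef_pos: [505.5, 71.8, 46.3]
eef_rot: [-0.774, 1.562, -0.465]
wrist_force: [3.0, -5.7, -0.4]
finger_gap: 27.4
```

```bash
python3 -c "
from h import *
from cell import manip
print(rel(manip.read_state()))"
```

```text
{'t': 9.3, 'across': np.float64(1.5), 'along': np.float64(143.7), 'z': np.float64(46.3), 'rot': array([0.22, 0.44, 0.09]), 'F_al': np.float64(-6.3), 'F': array([ 3. , -5.7, -0.4]), 'gap': 27.4}
```

Request:
jog_arm(
  moves=[
    [[-1,3,0,0,0,0],[-1,3,0,0,0,0]],
  ],
)

```text
clock: 9.5
eef_pos: [503.7, 77.2, 46.3]
eef_rot: [-0.905, 1.561, -0.595]
wrist_force: [2.3, -6.5, -0.9]
finger_gap: 27.6
```

Request:
jog_arm(
  moves=[
    [[-1,3,0,0,0,0]],
  ],
)

```text
clock: 9.6
eef_pos: [502.8, 79.9, 46.3]
eef_rot: [-0.953, 1.56, -0.644]
wrist_force: [2.4, -4.2, -1.2]
finger_gap: 27.9
```

Request:
jog_arm(
  moves=[
    [[-1,3,0,0,0,0]],
  ],
)

```text
clock: 9.7
eef_pos: [501.8, 82.9, 46.3]
eef_rot: [-0.969, 1.56, -0.66]
wrist_force: [1.4, -3.3, -0.6]
finger_gap: 28.0
```

Request:
jog_arm(
  moves=[
    [[-0.6,2,0,0,0,0]],
  ],
)

```text
clock: 9.8
eef_pos: [501.1, 84.9, 46.3]
eef_rot: [-0.986, 1.559, -0.677]
wrist_force: [1.8, -4.1, -1.2]
finger_gap: 27.6
```

Request:
jog_arm(
  moves=[
    [[-0.6,2,0,0,0,0]],
  ],
)

```text
clock: 9.9
eef_pos: [500.8, 86.4, 46.4]
eef_rot: [-1.036, 1.558, -0.727]
wrist_force: [6.2, -19.3, -3.0]
finger_gap: 27.7
```

A hard stop at about 20 N, after roughly 101 mm of net travel. I'll ease off and check the tube length and button in the images.

Request:
jog_arm(
  moves=[
    [[0.2,-0.6,0,0,0,0],[0,0,0,0,0,0]],
  ],
)

```text
clock: 10.1
eef_pos: [500.9, 85.9, 46.3]
eef_rot: [-1.043, 1.558, -0.734]
wrist_force: [2.1, -3.4, -0.4]
finger_gap: 27.7
```

```bash
python3 - <<'E'
from h import *
from cell import manip
import pickle
s=manip.read_state();print(rel(s));p=manip.camera_params("wrist");im,d=manip.camera("wrist")
sc,sd=manip.camera("scene")
a=cv2.resize(im[330:480,200:440],(800,500),interpolation=3)[:300];b=cv2.resize(sc[150:300,180:480],(600,300))
c=np.zeros((600,800,3),np.uint8);c[:300]=a;c[300:,:600]=b;cv2.imwrite("pics/chk.png",c)
E
```

```text
{'t': 10.1, 'across': np.float64(1.4), 'along': np.float64(158.6), 'z': np.float64(46.3), 'rot': array([0.48, 0.54, 0.11]), 'F_al': np.float64(-3.9), 'F': array([ 2.1, -3.4, -0.4]), 'gap': 27.7}
```

View pics/chk.png

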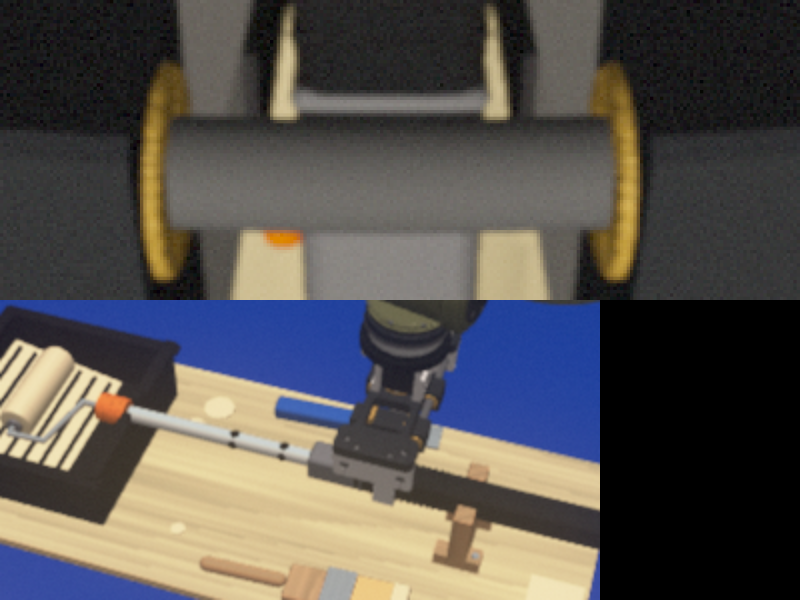

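In the scene crop two lock holes are bare, at (233,437) and (283,447), and in the wrist crop the button stands out at (283,238). It is at the second stop, locked. I'll back off 3 mm from the wall and lift.

Request:
jog_arm(
  moves=[
    [[1,-3,0,0,0,0],[0,0,8,0,0,0],[0,0,12,0,0,0],[0,0,15,0,0,0],[0,0,15,0,0,0]],
  ],
  squeeze=58,
)

```text
clock: 10.7
eef_pos: [499.3, 83.4, 97.1]
eef_rot: [-1.592, 1.563, -1.282]
wrist_force: [-0.8, -0.3, -4.6]
finger_gap: 27.4
```

Request:
jog_arm(
  moves=[
    [[0,0,20,0,0,0],[0,0,20,0,0,0],[0,0,20,0,0,0],[0,0,20,0,0,0],[0,0,0,0,0,0]],
  ],
)

```text
clock: 11.2
eef_pos: [498.6, 83.7, 185.6]
eef_rot: [-1.267, 1.562, -0.957]
wrist_force: [0.4, 0.0, -4.2]
finger_gap: 27.8
```

```bash
python3 - <<'E'
from h import *
from cell import manip
s=manip.read_state();print(rel(s),s["moment"])
sc,sd=manip.camera("scene");p=manip.camera_params("scene")
R=cv2.Rodrigues(p["rvec"])[0];c=-R.T@p["tvec"];K=np.array([[p["fx"],0,p["cx"]],[0,p["fy"],p["cy"]],[0,0,1]])
h=cv2.cvtColor(sc,cv2.COLOR_BGR2HSV)
v,u=np.mgrid[0:480,0:640];q=c+((np.stack([u,v,np.ones_like(u)],-1)@np.linalg.inv(K).T)*sd[...,None])@R
r=q-O;ac=r@X;al=r@U
m=(abs(ac)<22)&(q[...,2]>100)&(sd>0)&(q[...,2]<260)
for a in range(-150,420,30):
    k=m&(abs(al-a)<6)
    if k.sum()>5: print(a,k.sum(),np.percentile(q[...,2][k],[50,98]).round(1),np.median(ac[k]).round(1))
cv2.imwrite("pics/lift.png",sc)
E
```

```text
{'t': 11.2, 'across': np.float64(-1.5), 'along': np.float64(157.2), 'z': np.float64(185.6), 'rot': array([0.42, 0.3 , 0.07]), 'F_al': np.float64(-0.1), 'F': array([ 0.4,  0. , -4.2]), 'gap': 27.8} [0.09328223 0.02876617 0.00831147]
-150 34 [216.  218.9] 3.0
-120 97 [224.1 229.5] 8.4
-90 60 [219.1 223.1] 4.8
-60 56 [219.3 223.3] 4.3
-30 61 [219.7 223.7] 4.2
0 60 [219.2 223.6] 4.1
30 59 [219.8 223.4] 4.3
60 64 [219.5 224.2] 3.7
90 139 [225.2 229. ] 10.2
120 87 [218.2 227.8] 12.5
150 22 [217.7 227. ] 12.9
180 123 [222.5 229.1] 11.7
210 160 [225.  229.5] 10.4
240 157 [224.9 228.4] 10.4
270 158 [225.1 229.2] 10.6
300 161 [225.  228.6] 10.6
330 164 [224.8 228.9] 10.2
360 171 [224.9 228.2] 10.4
```

View pics/lift.png

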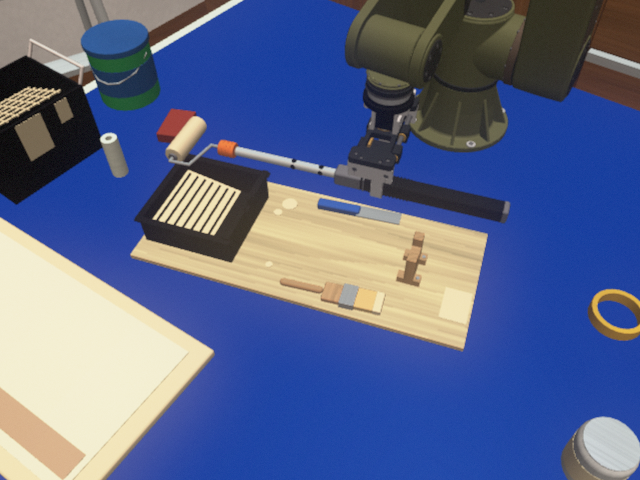

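The roller is lifted level, with its axis at z of about 215 along the whole length. Two holes are still bare at (294,163) and (320,168), the end fitting is at (228,149) and the butt at (506,210). The brush and knife have not moved. I'll settle briefly and hand in.

Request:
jog_arm(
  moves=[
    [[0,0,0,0,0,0],[0,0,0,0,0,0],[0,0,0,0,0,0],[0,0,0,0,0,0]],
  ],
)

```text
clock: 11.65
eef_pos: [496.4, 83.5, 180.7]
eef_rot: [-2.154, 1.562, -1.845]
wrist_force: [0.2, 1.0, -5.4]
finger_gap: 27.5
```

```bash
python3 -c "
from h import *
from cell import manip
print(rel(manip.read_state()));print(manip.sign_off())"
```

```text
{'t': 11.65, 'across': np.float64(-3.6), 'along': np.float64(157.7), 'z': np.float64(180.7), 'rot': array([ 0.46, -0.13,  0.07]), 'F_al': np.float64(0.8), 'F': array([ 0.2,  1. , -5.4]), 'gap': 27.5}
the job is handed in; nothing more can be done
None
```

I pressed the button in, drew the handle out past the first stop, and let the button go at about 80 mm. I then took hold at the grip point, pulled on to the second stop and lifted the roller level. The job was handed in at about 11.7 s with the hand off the button; `sign_off` gave no verdict.

**Last checks:**
- **Stop:** the handle came up hard at about 20 N after roughly 101 mm of net travel. Two lock holes are bare between the end fitting and the collar.
- **Button:** it stood out in the wrist picture taken before the lift. I did not look at it again after lifting.
- **Lift:** the pole was level, with its axis about 215 mm above the table. It sank about 5 mm (reported height) while settling before hand-in.
- **Grip:** the finger gap is 27.5 mm on the handle, with a 58 N squeeze set.
- **Other things:** the brush and knife look unmoved in the last picture.

**What disagreed:** the reported TCP height did not fit the stated 19 mm to the fingertips. The wrist camera's depth showed the tips about 31 mm higher than that. My first close therefore shut above the collar without gripping anything, and I corrected for the difference from then on.

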